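# Open the raffle drum and hold its door up

### The job

Get the charity raffle drum ready for tickets: turn the drum until its door is on top and the index clicks in, then pull the door's spring latch sideways, fully towards the fixed thumb tab (one pinch across the two does it), and lift the door up off its catch. Raise the door more than half way, to about 45 degrees or beyond, and finish there still holding it up, without letting go; the drum stays in its index and the other things on the counter stay where they are.

Things in the scene. Friction and masses are not known exactly. Their poses are not given: they have to be found in the camera images.
- raffle_stand: Wooden stand of the tabletop raffle drum, fixed: base 260 (x) by 300 (y) mm, an A-frame at each end (|y| 118 to 132 mm, 165 mm high). Origin: centre of its underside on the counter, z up, y along the drum's axle, which is 145 mm up. The crank is at the -y end; at the +y end a steel bracket, 229 mm high, holds the spring index plunger over a collar on the axle.
- drum (a joint): Turn of the drum about the axle (stand's +y), rad. 0 = door on top, index clicked in; positive = door turned towards the stand's +x, away from the robot. Turns endlessly either way, stays where left (0.2 N m friction). At 0 a spring ball sits between two lugs; passing a lug, between about 0.6 and 0.3 rad either side of 0, takes up to 0.6 N m more; within about 0.15 the ball pulls the drum to 0.
- drum_axis (a point): Middle of the drum, on its axle. Axes turn with the drum: z points to the middle of the door, y along the axle. The drum is a hexagon of clear acrylic panels, 200 mm across flats and 200 mm long, between plywood hexagon end plates 212 mm across flats (outer faces at y = -112 and 112 mm).
- crank_knob (a point): Centre of the crank's handle: a level black round grip, 23 mm thick, 66 mm long, parallel to the axle, spinning freely on its pin. It is 65 mm from the axle, in the same direction as the door (straight above the axle at drum 0), and 195 mm from the drum's middle along -y. The flat steel crank arm lies at y = -158 to -151 mm.
- door (a joint): Opening of the drum's door, rad: 0 shut, stop at 1.25. The door is one side of the hexagon: clear panel in an aluminium frame, 109 by 192 mm, 8 mm thick, about 0.3 kg, hinged on its +x edge (at drum 0), so the edge near the robot rises. Let go, it falls back down from any angle.
- door_hinge (a point): Middle of the door's hinge line, parallel to the axle; at drum 0 it is 54 mm in +x of the axle and 100 mm above it. Its axes turn with the door and equal the stand's at drum 0 and door 0.
- latch (a joint): Travel of the spring latch along the door, m: 0 = bolt out under its keeper, 0.016 = stop. It slides to +y, towards the thumb tab. The door is free above 0.0125. The spring pushes back with 6 N at 0, 14 N at the stop, and shuts the latch when it is let go.
- latch_paddle (a point): Middle of the outer (-y) face of the latch's finger paddle: upright steel plate, 24 mm wide (x), 6 thick (y), top 34 mm above the door's middle plane. At (-74, -30, 27) mm in door_hinge axes with latch 0; moves with the latch. The bolt lies along the free edge at x = -104, up to 13 mm above that plane, from the paddle to a steel keeper at the -y end plate.
- thumb_tab (a point): Middle of the outer (+y) face of the thumb tab: upright steel plate fixed to the door, 24 mm wide (x), 6 thick (y), top 34 mm above the door's middle plane; at (-74, 30, 27) mm in door_hinge axes. Paddle and tab measure 60 mm over their outer faces, 44 mm with the latch at its stop; the panel below is 2 mm above the middle plane. Both can turn in a pinch.
- boot_vase: Bystander: red boot-shaped vase, 145 mm high, sole 120 by 56 mm. Origin at the centre of its underside.
- mug: Bystander: white mug, 80 mm wide, 92 mm high. Origin at the centre of its underside.
- jar: Bystander: glass jar with a black lid, 72 mm wide, 100 mm high. Origin at the centre of its underside.
- ticket_box: Bystander: closed cardboard box, 70 by 110 mm, 55 mm high. Origin at the centre of its underside.

How it is judged:
By the outcome, as a careful person would: the job done as asked, in the order asked, and still so for the second after the job is handed in, while the arm keeps its last pose, push and grip.
It also fails if it takes over 43 s, if anything falls off the work surface, if the arm or the gripper's body presses on something with over 40 N, if the wrist force passes 120 N, or if a joint passes its speed limit or range.

### The arm

A 6-joint arm with a two-finger parallel gripper is mounted at the origin on the work surface. World frame = base frame: x ahead of the robot, y to its left, z up, the work surface at z = 0. Lengths are in m, angles in rad, forces in N, time in s.
With the tool pointing down it reaches from about 0.25 to 0.775 m from the base axis. Payload 4 kg.
Tool frame: the origin (TCP) lies at the very end of the fingers, on their centre line; the grasp point (between the pads) lies 19 mm behind it (robot.tcp_to_grasp is the distance from the TCP to the grasp point, in m); z points along the fingers, y is the line along which they close (so a half turn about z gives the same grasp; the last joint's range is limited). The gripper opens to 94 mm and grips with 3 to 60 N. Pads are 16 mm wide; open, the fingers measure 119 mm over their backs; the gripper's body (75 mm by 177 mm) begins 78 mm behind the grasp point.
Start: joints at [-1.336, 0.087, 1.371, -0, 1.684, -0.103], TCP at [0.182, -0.519, 0.206] pointing down, gripper open.
Joint ranges: [-3.1, 3.1], [-0.76, 2.03], [0.27, 2.55], [-1.08, 4.22], [0.17, 2.65], [-2.57, 2.57]. Speed limits (rad/s): [2.79, 2.79, 3.14, 3.14, 3.14, 3.14].

### API

Orientations are given as [roll, pitch, yaw] about the fixed x, y, z axes, in that order (R = Rz(yaw) Ry(pitch) Rx(roll)).
In Python, from bench import robot gives the robot as it stands.
- The arm moves only by the tool nudge_tcp, called by a JSON object that holds its "api" and its "payload", one argument or row to a line. Schema: {"type":"object","properties":{"plan":{"type":"array","items":{"type":"object","properties":{"aperture":{"type":"number"},"trans":{"type":"array","items":{"type":"number"},"minItems":3,"maxItems":3},"spin":{"type":"number"}},"additionalProperties":false,"required":["aperture"]},"minItems":1,"maxItems":20},"only":{"type":"string"},"quiet":{"type":"boolean"},"lines":{"type":"string"}},"required":["plan"],"additionalProperties":false}. plan is a list of rows, 1 to 20 of them, each an object with the fields aperture (the finger opening in m), trans (a list: dx, dy, dz in normalised numbers (1 is 1 m)), spin (a turn about the tool's z in shares of pi/2 rad (1.0 is pi/2 rad)); a field left out counts as zero (the opening has to be given); each row shifts and turns the commanded pose from where the row before left it, along the tool's axes as they then stand; what a row does not reach is not made up. A row lasts 1/12 s, in which the tool goes at most 0.0417 m and 0.125 rad, less where a joint would pass 70% of its speed; a pose out of reach is approached as far as the arm can. The fingers move at their own pace and stop on an object; the grip force is fixed at half the most. Time passes only in rows, so rows that do not move let the fingers close. The tool returns the time, the measured TCP pose, the force, the opening and the grip force at its end. only (a regular expression) keeps the lines of the reply that match it, lines (a string "A,B") keeps lines A to B, and quiet returns only ok. Input that does not fit is refused with a message, and nothing moves.
- robot.get_obs(): the state, without advancing time (a new reading comes with each control period).
- robot.snapshot(name): name is "scene" or "side" or "wrist"; returns a dict with "color" (400x640x3 uint8, blue, green, red), "fx", "fy", "cx", "cy" (pixels), "extrinsics" (4x4, takes a point from world to camera coordinates). Camera axes: x right, y down, z forward; pixel columns grow to the right and rows downward; lengths in m; the calibration is good to about 2 mm. A picture is of the moment at which its call begins. There is no depth.
- robot.close_job(): hands the job in; it is judged then, once.
The state is a dict: "time": time; "joint_positions": joint angles; "qvel": joint speeds; "joint_torque": joint torques, N m; "tool_pos": TCP position; "ee_rot": TCP orientation; "wrist_force": force on the tool from outside, world axes, zero at the start; "wrist_torque": the same for the moment, N m; "width": finger opening in m; "finger_force": force on a finger pad.
Only numpy, scipy, OpenCV 4.12 (cv2) and the standard library are available. Lean on these libraries where they do the work, as an engineer would, in place of code of your own. Each camera call takes 0.05 s, during which the arm holds its last target. There are 200 camera calls.

## Working session

There is one attempt and no reset: what is moved stays moved. The work goes in short steps, Python scripts to look and compute and a tool call to move; the robot and the scene stay as the last step left them, time stands still between calls to the robot, and variables do not carry over. Pictures are saved under pics/ and viewed, at most 10 in all, crops included, and the job is handed in when it is done.

```bash
ls; mkdir -p pics; python3 - <<'E'
from bench import robot
import cv2,numpy as np
for n in ("scene","side"):
    s=robot.snapshot(n); cv2.imwrite(f"pics/{n}0.png",s["color"]); np.savez(f"pics/{n}0.npz",**{k:s[k] for k in s if k!="color"}); print(n,s["fx"],s["fy"],s["cx"],s["cy"]); print(np.round(s["extrinsics"],3))
o=robot.get_obs(); print({k:np.round(v,3) for k,v in o.items()})
E
```

```text
bench.py
pics
scene 375.6425129923352 375.6425129923352 317.5262341581442 199.87465253368987
[[-0.787  0.617 -0.019  0.447]
 [ 0.458  0.562 -0.689 -0.211]
 [-0.414 -0.551 -0.724  1.442]
 [ 0.     0.     0.     1.   ]]
side 419.40140408447513 419.40140408447513 310.7663021510001 198.3060987380196
[[ 0.988 -0.157  0.007 -0.587]
 [-0.118 -0.768 -0.629  0.234]
 [ 0.105  0.62  -0.777  1.088]
 [ 0.     0.     0.     1.   ]]
{'time': np.float64(0.1), 'joint_positions': array([-1.336,  0.088,  1.372, -0.   ,  1.684, -0.103]), 'qvel': array([ 0.   , -0.001, -0.004,  0.   , -0.001,  0.001]), 'joint_torque': array([ 3.0000e-03, -3.4125e+01, -3.0330e+01,  7.2000e-02,  3.0000e-02,
       -0.0000e+00]), 'tool_pos': array([ 0.182, -0.518,  0.204]), 'ee_rot': array([-3.14 , -0.   ,  0.338]), 'wrist_force': array([ 0.004,  0.19 , -0.307]), 'wrist_torque': array([ 0.013, -0.053, -0.014]), 'finger_force': np.float64(0.0), 'width': np.float64(0.094)}
```

View pics/scene0.png

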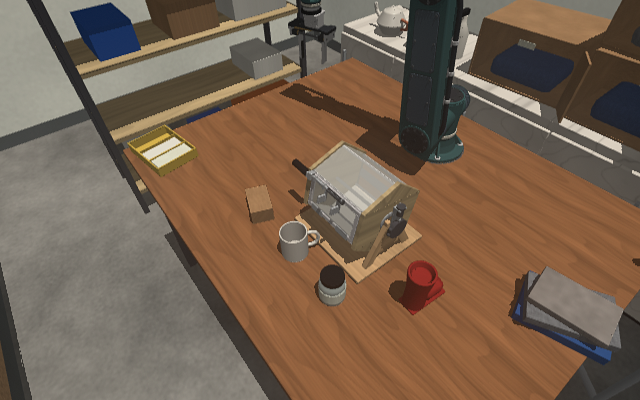

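View pics/side0.png

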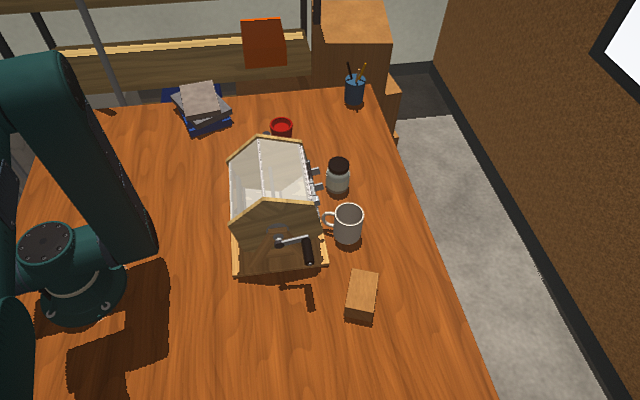

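Scene: the drum is ahead of the robot at about (360,200), door on the far side (+x), crank knob at about (300,166). Side: knob at (308,250), crank axle end at (280,243), mug at (347,223), box at (362,297). I'll zoom in for keypoints.

```bash
python3 - <<'E'
import cv2,numpy as np
a=cv2.imread("pics/scene0.png")[135:290,235:445]; b=cv2.imread("pics/side0.png")[120:290,215:385]
a=cv2.resize(a,None,fx=3.8,fy=3.8,interpolation=cv2.INTER_CUBIC); b=cv2.resize(b,None,fx=3.5,fy=3.5,interpolation=cv2.INTER_CUBIC)
cv2.imwrite("pics/a.png",a);cv2.imwrite("pics/b.png",b);print(a.shape,b.shape)
E
```

```text
(589, 798, 3) (595, 595, 3)
```

View pics/a.png

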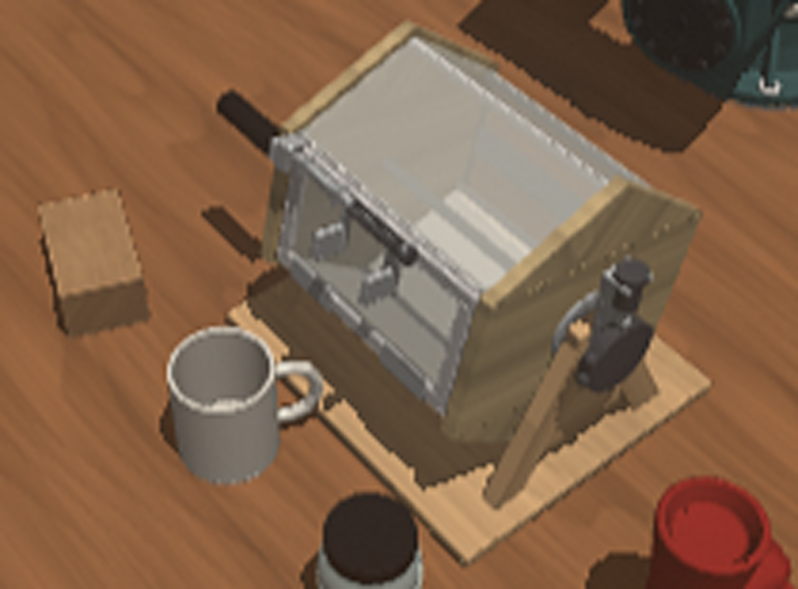

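View pics/b.png

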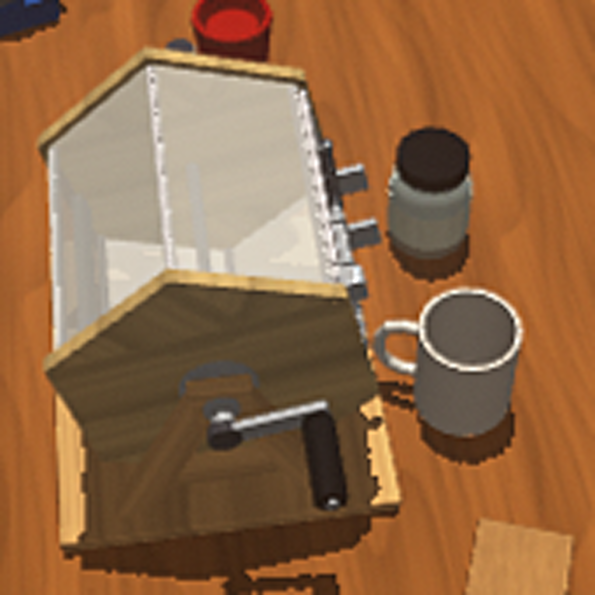

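Crop a shows door latch plates (330,235),(378,280), +y plate vertices and stand corners; crop b shows -y plate vertices (172,285),(347,296),(47,375) and knob end (330,500). I'll fit stand pose and drum angle to them.

```bash
cat > fit.py <<'E'
import numpy as np
from scipy.optimize import least_squares
def ld(n):
    d=np.load(f"pics/{n}0.npz"); return d["extrinsics"],float(d["fx"]),float(d["cx"]),float(d["cy"])
C={n:ld(n) for n in("scene","side")}
def proj(n,P):
    E,f,cx,cy=C[n]; p=E[:3,:3]@P+E[:3,3]; return np.array([f*p[0]/p[2]+cx,f*p[1]/p[2]+cy])
R=.106/np.cos(np.pi/6); D=np.radians
def st(p,v): x,y,w=p[:3]; c,s=np.cos(w),np.sin(w); return np.array([x+c*v[0]-s*v[1],y+s*v[0]+c*v[1],v[2]])
def dr(p,v,q=None):
    q=p[3] if q is None else q; return st(p,[v[0]*np.cos(q)+v[2]*np.sin(q),v[1],.145-v[0]*np.sin(q)+v[2]*np.cos(q)])
def vx(a,y): return [R*np.sin(D(a)),y,R*np.cos(D(a))]
K=[("scene",st,(.13,.15,0),(468,562)),("scene",st,(.13,-.15,.012),(230,315)),("scene",st,(-.13,.15,.012),(712,381)),
("scene",dr,(0,-.228,.065),(226,104)),("scene",dr,vx(-30,.112),(492,305)),("scene",dr,vx(30,.112),(443,434)),("scene",dr,vx(-90,.112),(625,182)),("scene",dr,vx(-150,.112),(700,213)),
("side",dr,vx(-90,-.112),(170,285)),("side",dr,vx(-30,-.112),(348,297)),("side",dr,vx(-150,-.112),(47,377)),("side",dr,(0,-.228,.065),(330,500)),
("side",st,(-.13,-.15,.0),(65,552)),("side",st,(.13,-.15,.012),(397,505))]
def px(n,u): return np.array([235,135])+(np.array(u)+.5)/3.8-.5 if n=="scene" else np.array([215,120])+(np.array(u)+.5)/3.5-.5
res=lambda p:np.concatenate([proj(n,f(p,v))-px(n,u) for n,f,v,u in K])
r=least_squares(res,[.5,0,0,1.4],loss="soft_l1"); print(r.x.round(4)); print(res(r.x).reshape(-1,2).round(1))
p=r.x; print("knob",dr(p,(0,-.195,.065)).round(3),"axle",st(p,[0,0,.145]).round(3))
np.save("p.npy",p)
# bystanders: pixel -> height plane
def ray(n,u,z):
    E,f,cx,cy=C[n]; d=E[:3,:3].T@np.array([(u[0]-cx)/f,(u[1]-cy)/f,1]); o=-E[:3,:3].T@E[:3,3]; return (o+d*(z-o[2])/d[2]).round(3)
print("mug",ray("side",px("side",(470,330)),.092),"jar",ray("side",px("side",(433,158)),.1),"box",ray("side",(363,285),.055),"boot",ray("scene",(422,270),.145))
E
python3 fit.py
```

```text
[ 0.5108  0.1181 -0.0028  1.3545]
[[-0.7  2.6]
 [-1.8  0.2]
 [-0.2  0.5]
 [-1.  -1.1]
 [ 0.   0.5]
 [ 2.2  1.6]
 [ 1.1  0.4]
 [ 0.3 -0.4]
 [-0.9 -0.2]
 [-0.4  0.5]
 [-1.1 -0.3]
 [ 0.8  2. ]
 [-0.7  1.7]
 [ 1.4 -0.1]]
knob [ 0.574 -0.077  0.159] axle [0.511 0.118 0.145]
mug [0.709 0.066 0.092] jar [0.715 0.242 0.1  ] box [ 0.705 -0.128  0.055] boot [0.559 0.393 0.145]
```

Fit is good (≤2.6 px, about 1 px = 3 mm). The drum is at about 1.35 rad and the stand is almost unrotated. Next I turn the tool so its fingers close along x, then go above the knob.

Units first: turns go in shares of pi/2 rad. So -0.1233 rad / 1.5708 = -0.0785.

{"api": "nudge_tcp", "payload": {
  "plan": [
    {"aperture":0.05, "trans":[0, 0, -0.0094], "spin":-0.0785},
    {"aperture":0.05, "trans":[0, 0, -0.0094], "spin":-0.0785},
    {"aperture":0.05, "trans":[0, 0, -0.0094], "spin":-0.0785},
    {"aperture":0.05, "trans":[0, 0, -0.0094], "spin":-0.0785},
    {"aperture":0.05, "trans":[0, 0, -0.0094], "spin":-0.0785},
    {"aperture":0.05, "trans":[0, 0, -0.0094], "spin":-0.0785},
    {"aperture":0.05, "trans":[0, 0, -0.0094], "spin":-0.0785},
    {"aperture":0.05, "trans":[0, 0, -0.0094], "spin":-0.0785},
    {"aperture":0.05, "trans":[0, 0, -0.0094], "spin":-0.0785},
    {"aperture":0.05, "trans":[0, 0, -0.0094], "spin":-0.0785},
    {"aperture":0.05},
    {"aperture":0.05}
  ]
}}

```text
time: 1.1
tool_pos: [0.1823, -0.519, 0.2995]
ee_rot: [3.142, 0.0, 1.568]
wrist_force: [-0.2, 0.1, 1.1]
width: 0.0505
finger_force: 0.0
```

{"api": "nudge_tcp", "payload": {
  "plan": [
    {"aperture":0.05, "trans":[0.0244, 0.0218, 0]},
    {"aperture":0.05, "trans":[0.0244, 0.0218, 0]},
    {"aperture":0.05, "trans":[0.0244, 0.0218, 0]},
    {"aperture":0.05, "trans":[0.0244, 0.0218, 0]},
    {"aperture":0.05, "trans":[0.0244, 0.0218, 0]},
    {"aperture":0.05, "trans":[0.0244, 0.0218, 0]},
    {"aperture":0.05, "trans":[0.0244, 0.0218, 0]},
    {"aperture":0.05, "trans":[0.0244, 0.0218, 0]},
    {"aperture":0.05, "trans":[0.0244, 0.0218, 0]},
    {"aperture":0.05, "trans":[0.0244, 0.0218, 0]},
    {"aperture":0.05, "trans":[0.0244, 0.0218, 0]},
    {"aperture":0.05, "trans":[0.0244, 0.0218, 0]},
    {"aperture":0.05, "trans":[0.0244, 0.0218, 0]},
    {"aperture":0.05, "trans":[0.0244, 0.0218, 0]},
    {"aperture":0.05, "trans":[0.0244, 0.0218, 0]},
    {"aperture":0.05, "trans":[0.0244, 0.0218, 0]},
    {"aperture":0.05, "trans":[0.0244, 0.0218, 0]},
    {"aperture":0.05, "trans":[0.0244, 0.0218, 0]},
    {"aperture":0.05},
    {"aperture":0.05}
  ]
}}

```text
time: 2.77
tool_pos: [0.5748, -0.0785, 0.2973]
ee_rot: [-3.138, -0.0, 1.571]
wrist_force: [-0.9, 0.4, -1.1]
width: 0.0496
finger_force: 0.0
```

```bash
python3 - <<'E'
from bench import robot
import cv2
s=robot.snapshot("wrist"); cv2.imwrite("pics/w1.png",s["color"])
print(s["fx"],s["cx"],s["cy"]); print(s["extrinsics"].round(4).tolist())
import numpy as np; np.savez("pics/wrist0.npz",**{k:s[k] for k in s if k!="color"})
E
```

```text
325.6572112651262 314.3078374905247 197.8782182021086
[[1.0, 0.0004, -0.0042, -0.5736], [0.0014, -0.9723, 0.2338, -0.1226], [-0.004, -0.2338, -0.9723, 0.4629], [0.0, 0.0, 0.0, 1.0]]
```

View pics/w1.png

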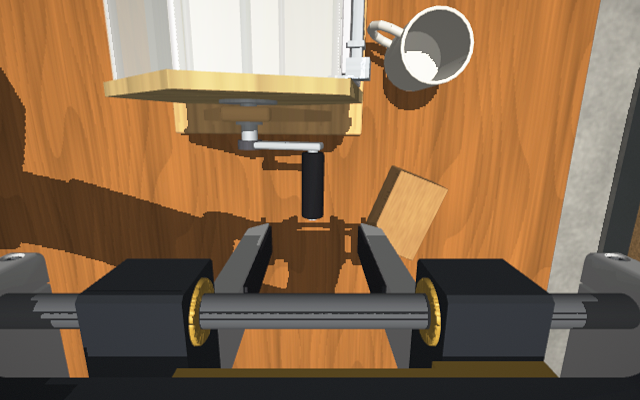

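Wrist picture: the knob is vertical at column 313, rows 150–218, between the fingers. I'll check the model's prediction against it.

```bash
python3 - <<'E'
from fit import *
C["wrist"]=ld("wrist"); p=np.load("p.npy")
for y in(-.228,-.162): print(proj("wrist",dr(p,(0,y,.065))))
print(proj("wrist",st(p,(0,-.165,.145))))
E
```

```text
[ 0.5108  0.1181 -0.0028  1.3545]
[[-0.7  2.6]
 [-1.8  0.2]
 [-0.2  0.5]
 [-1.  -1.1]
 [ 0.   0.5]
 [ 2.2  1.6]
 [ 1.1  0.4]
 [ 0.3 -0.4]
 [-0.9 -0.2]
 [-0.4  0.5]
 [-1.1 -0.3]
 [ 0.8  2. ]
 [-0.7  1.7]
 [ 1.4 -0.1]]
knob [ 0.574 -0.077  0.159] axle [0.511 0.118 0.145]
mug [0.709 0.066 0.092] jar [0.715 0.242 0.1  ] box [ 0.705 -0.128  0.055] boot [0.559 0.393 0.145]
[313.64707122 219.78647762]
[313.83438199 154.80938664]
[251.42240755 156.09627501]
```

Prediction matches within about 4 px. Descending to the knob and gripping it.

{"api": "nudge_tcp", "payload": {
  "plan": [
    {"aperture":0.05, "trans":[0, 0, 0.0314]},
    {"aperture":0.05, "trans":[0, 0, 0.0314]},
    {"aperture":0.05, "trans":[0, 0, 0.0314]},
    {"aperture":0.05, "trans":[0, 0, 0.0314]},
    {"aperture":0.05, "trans":[0, 0, 0.0314]},
    {"aperture":0.05},
    {"aperture":0.0},
    {"aperture":0.0},
    {"aperture":0.0},
    {"aperture":0.0},
    {"aperture":0.0},
    {"aperture":0.0}
  ]
}}

```text
time: 3.82
tool_pos: [0.5724, -0.0806, 0.1439]
ee_rot: [-3.137, 0.002, 1.57]
wrist_force: [-8.6, -1.4, 1.2]
width: 0.0224
finger_force: 30.0
```

```bash
python3 -c "
import numpy as np
q=np.linspace(1.3545,0,17);x=.065*np.sin(q);z=.065*np.cos(q)
print([(round(a,4),round(-b,4)) for a,b in zip(np.diff(x),np.diff(z))])"
```

```text
[(np.float64(-0.0014), np.float64(-0.0053)), (np.float64(-0.0019), np.float64(-0.0052)), (np.float64(-0.0023), np.float64(-0.005)), (np.float64(-0.0027), np.float64(-0.0048)), (np.float64(-0.0031), np.float64(-0.0045)), (np.float64(-0.0035), np.float64(-0.0043)), (np.float64(-0.0038), np.float64(-0.004)), (np.float64(-0.0041), np.float64(-0.0036)), (np.float64(-0.0044), np.float64(-0.0033)), (np.float64(-0.0047), np.float64(-0.0029)), (np.float64(-0.0049), np.float64(-0.0025)), (np.float64(-0.0051), np.float64(-0.002)), (np.float64(-0.0053), np.float64(-0.0016)), (np.float64(-0.0054), np.float64(-0.0012)), (np.float64(-0.0055), np.float64(-0.0007)), (np.float64(-0.0055), np.float64(-0.0002))]
```

{"api": "nudge_tcp", "payload": {
  "plan": [
    {"aperture":0, "trans":[0, -0.0014, -0.0053]},
    {"aperture":0, "trans":[0, -0.0019, -0.0052]},
    {"aperture":0, "trans":[0, -0.0023, -0.005]},
    {"aperture":0, "trans":[0, -0.0027, -0.0048]},
    {"aperture":0, "trans":[0, -0.0031, -0.0045]},
    {"aperture":0, "trans":[0, -0.0035, -0.0043]},
    {"aperture":0, "trans":[0, -0.0038, -0.004]},
    {"aperture":0, "trans":[0, -0.0041, -0.0036]},
    {"aperture":0}
  ]
}}

```text
time: 4.57
tool_pos: [0.5507, -0.0803, 0.1805]
ee_rot: [-3.141, 0.002, 1.57]
wrist_force: [-5.7, -3.8, -1.9]
width: 0.0224
finger_force: 30.0
```

{"api": "nudge_tcp", "payload": {
  "plan": [
    {"aperture":0, "trans":[0, -0.0044, -0.0033]},
    {"aperture":0, "trans":[0, -0.0047, -0.0029]},
    {"aperture":0, "trans":[0, -0.0049, -0.0025]},
    {"aperture":0, "trans":[0, -0.0051, -0.002]},
    {"aperture":0, "trans":[0, -0.0053, -0.0016]},
    {"aperture":0, "trans":[0, -0.0054, -0.0012]},
    {"aperture":0, "trans":[0, -0.0055, -0.0007]},
    {"aperture":0, "trans":[0, -0.0055, -0.0002]},
    {"aperture":0},
    {"aperture":0},
    {"aperture":0}
  ]
}}

```text
time: 5.48
tool_pos: [0.5101, -0.08, 0.1958]
ee_rot: [3.141, 0.001, 1.571]
wrist_force: [-5.5, -3.9, 2.1]
width: 0.0222
finger_force: 30.0
```

Released pose check next: open, rise, look.

{"api": "nudge_tcp", "payload": {
  "plan": [
    {"aperture":0.06},
    {"aperture":0.06},
    {"aperture":0.06},
    {"aperture":0.06, "trans":[0, 0, -0.03]},
    {"aperture":0.06, "trans":[0, 0, -0.035]},
    {"aperture":0.06, "trans":[0, 0, -0.035]},
    {"aperture":0.06, "trans":[0, 0, -0.035]},
    {"aperture":0.06},
    {"aperture":0.06}
  ]
}}

```text
time: 6.23
tool_pos: [0.5123, -0.0793, 0.3321]
ee_rot: [3.134, 0.001, 1.572]
wrist_force: [-0.3, -0.9, -0.4]
width: 0.0599
finger_force: 0.0
```

```bash
python3 - <<'E'
from bench import robot
import cv2,numpy as np
for n in("scene","side","wrist"):
    s=robot.snapshot(n); np.savez(f"pics/{n}1.npz",**{k:s[k] for k in s if k!="color"}); cv2.imwrite(f"pics/{n}1.png",s["color"])
    if n=="side": b=s["color"][100:290,215:385]
    if n=="scene": a=s["color"][110:290,235:445]
    if n=="wrist": w=s["color"][:,100:540]
c=np.hstack([cv2.resize(a,(400,343)),cv2.resize(b,(400,447))[:343]])
cv2.imwrite("pics/c1.png",c)
E
```

```text
(no output)
```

View pics/wrist1.png

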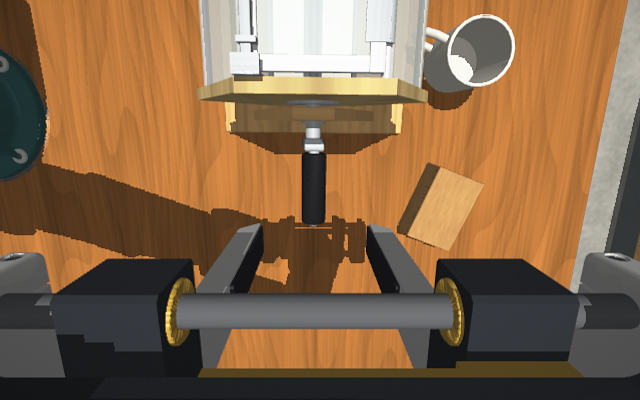

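View pics/c1.png

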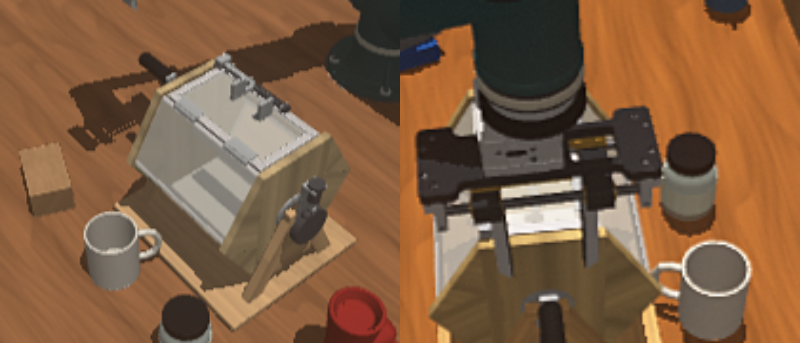

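Door is on top with the crank upright (knob column 314, crank above the axle). Checking the plates' pixels in the scene crop — (238,82) and (262,98) tops — against the model.

```bash
python3 - <<'E' | tail -8
from fit import *
import cv2
p=np.load("p.npy")
for n in("scene","wrist"):
    d=np.load(f"pics/{n}1.npz"); C[n]=(d["extrinsics"],float(d["fx"]),float(d["cx"]),float(d["cy"]))
im=cv2.imread("pics/scene1.png"); k=5; x0,y0=320,125
c=cv2.resize(im[y0:y0+80,x0:x0+100],None,fx=k,fy=k,interpolation=cv2.INTER_CUBIC)
for y in(-.03,.03):
  for x in(-.032,-.008):
    for z in(.245+.034,.247):
      u=proj("scene",st(p,(x,y,z))); cv2.circle(c,tuple(int(v) for v in ((u-[x0,y0]+.5)*k)),3,(0,0,255),-1)
w=cv2.imread("pics/wrist1.png")[0:110,180:450]; w=cv2.resize(w,(500,204))
cv2.imwrite("pics/d1.png",c)
for y in(-.228,-.162): print(proj("wrist",dr(p,(0,y,.065),0)))
print("grasp pt",st(p,(-.02,.008,.272)))
E
```

```text
[ 0.8  2. ]
 [-0.7  1.7]
 [ 1.4 -0.1]]
knob [ 0.574 -0.077  0.159] axle [0.511 0.118 0.145]
mug [0.709 0.066 0.092] jar [0.715 0.242 0.1  ] box [ 0.705 -0.128  0.055] boot [0.559 0.393 0.145]
[313.45993962 225.42029605]
[313.66161704 156.28699947]
grasp pt [0.49081433 0.12618455 0.272     ]
```

View pics/d1.png

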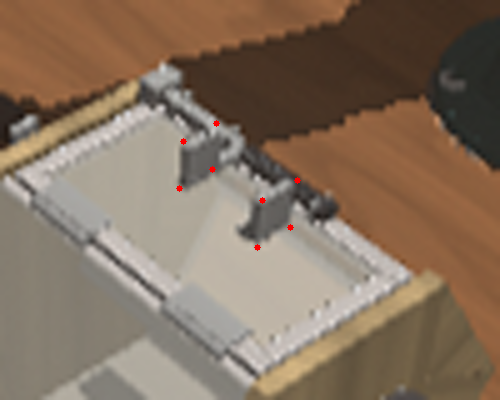

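The model overlay sits on the plates within about 1.5 px (≈4 mm), and there is 9 mm or more of finger clearance. Turning the tool and moving over the latch.

Scaled: -0.1208 rad / 1.5708 = -0.0769.

{"api": "nudge_tcp", "payload": {
  "plan": [
    {"aperture":0.094, "spin":-0.0769},
    {"aperture":0.094, "spin":-0.0769},
    {"aperture":0.094, "spin":-0.0769},
    {"aperture":0.094, "spin":-0.0769},
    {"aperture":0.094, "spin":-0.0769},
    {"aperture":0.094, "spin":-0.0769},
    {"aperture":0.094, "spin":-0.0769},
    {"aperture":0.094, "spin":-0.0769},
    {"aperture":0.094, "spin":-0.0769},
    {"aperture":0.094, "spin":-0.0769},
    {"aperture":0.094, "spin":-0.0769},
    {"aperture":0.094, "spin":-0.0769},
    {"aperture":0.094, "spin":-0.0769},
    {"aperture":0.094}
  ]
}}

```text
time: 7.55
tool_pos: [0.5105, -0.0794, 0.3263]
ee_rot: [3.14, -0.004, -3.14]
wrist_force: [0.3, -0.4, 0.6]
width: 0.0936
finger_force: 0.0
```

{"api": "nudge_tcp", "payload": {
  "plan": [
    {"aperture":0.094, "trans":[0.0035, 0.0338, 0]},
    {"aperture":0.094, "trans":[0.0035, 0.0338, 0]},
    {"aperture":0.094, "trans":[0.0035, 0.0338, 0]},
    {"aperture":0.094, "trans":[0.0035, 0.0338, 0]},
    {"aperture":0.094, "trans":[0.0035, 0.0338, 0]},
    {"aperture":0.094, "trans":[0.0035, 0.0338, 0]},
    {"aperture":0.094},
    {"aperture":0.094},
    {"aperture":0.094}
  ]
}}

```text
time: 8.3
tool_pos: [0.4899, 0.1228, 0.3275]
ee_rot: [-3.141, -0.002, 3.14]
wrist_force: [-0.4, 0.1, -1.0]
width: 0.0944
finger_force: 0.0
```

```bash
python3 - <<'E'
from bench import robot
import cv2,numpy as np
s=robot.snapshot("wrist"); np.savez("pics/wrist2.npz",**{k:s[k] for k in s if k!="color"}); cv2.imwrite("pics/wrist2.png",s["color"])
E
cat >> /dev/null; python3 - <<'E' | tail -4
import os; os.chdir(".")
from fit import *
d=np.load("pics/wrist2.npz"); C["wrist"]=(d["extrinsics"],float(d["fx"]),float(d["cx"]),float(d["cy"])); p=np.load("p.npy")
for y in(-.03,.03):
  for x in (-.032,-.008): print(proj("wrist",st(p,(x,y,.279))))
E
```

```text
[265.98609369 200.20020908]
[267.08176418 231.81414481]
[349.32728427 200.2708229 ]
[348.48405947 231.88138686]
```

View pics/wrist2.png

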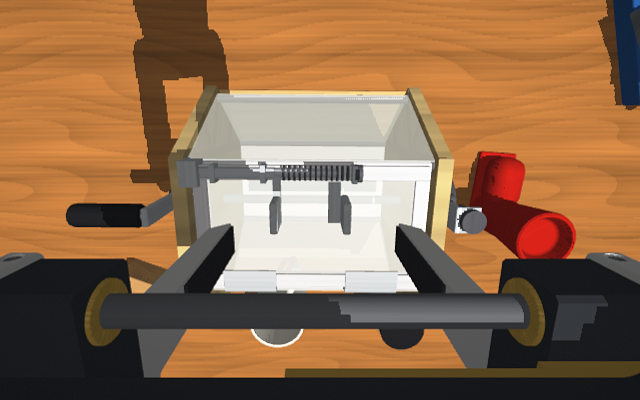

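Wrist picture: paddle at column 270, tab at 350, rows 196–233, both between the fingers and matching the model to about 2 px. Descending with a 4 mm shift to +y.

{"api": "nudge_tcp", "payload": {
  "plan": [
    {"aperture":0.094, "trans":[0, 0.002, 0.02]},
    {"aperture":0.094, "trans":[0, 0.002, 0.02]},
    {"aperture":0.094, "trans":[0, 0, 0.016]},
    {"aperture":0.094, "trans":[0, 0, 0.016]},
    {"aperture":0.094},
    {"aperture":0.094},
    {"aperture":0.094}
  ]
}}

```text
time: 8.93
tool_pos: [0.4907, 0.1262, 0.2575]
ee_rot: [-3.142, 0.001, 3.139]
wrist_force: [-0.7, 0.4, 0.6]
width: 0.094
finger_force: 0.0
```

{"api": "nudge_tcp", "payload": {
  "plan": [
    {"aperture":0.06, "trans":[0, 0, 0.002]},
    {"aperture":0.0},
    {"aperture":0},
    {"aperture":0},
    {"aperture":0},
    {"aperture":0},
    {"aperture":0},
    {"aperture":0},
    {"aperture":0}
  ]
}}

```text
time: 9.68
tool_pos: [0.4902, 0.1278, 0.2549]
ee_rot: [3.14, 0.001, 3.141]
wrist_force: [-0.6, 1.1, 0.8]
width: 0.0435
finger_force: 30.0
```

Width 43.5 mm: latch at its stop against the tab. Computing the lift arc.

```bash
python3 -c "
import numpy as np
t=np.linspace(0,1.0,21);c,s=np.cos(t),np.sin(t);x=-.075*c+.029*s;z=.075*s+.029*c
print([(round(float(-a),4),round(float(-b),4)) for a,b in zip(np.diff(x),np.diff(z))]); print(.565+x[10],.245+z[10]-.019,.565+x[-1],.245+z[-1]-.019)"
```

```text
[(-0.0015, -0.0037), (-0.0017, -0.0036), (-0.0019, -0.0035), (-0.0021, -0.0034), (-0.0022, -0.0033), (-0.0024, -0.0032), (-0.0026, -0.0031), (-0.0027, -0.003), (-0.0029, -0.0028), (-0.003, -0.0027), (-0.0031, -0.0025), (-0.0033, -0.0024), (-0.0034, -0.0022), (-0.0035, -0.002), (-0.0036, -0.0018), (-0.0037, -0.0017), (-0.0037, -0.0015), (-0.0038, -0.0013), (-0.0039, -0.0011), (-0.0039, -0.0009)]
0.5130846484777439 0.287406809690136 0.5488799856193185 0.30477909073076825
```

{"api": "nudge_tcp", "payload": {
  "plan": [
    {"aperture":0, "trans":[-0.0015, 0, -0.0037]},
    {"aperture":0, "trans":[-0.0017, 0, -0.0036]},
    {"aperture":0, "trans":[-0.0019, 0, -0.0035]},
    {"aperture":0, "trans":[-0.0021, 0, -0.0034]},
    {"aperture":0, "trans":[-0.0022, 0, -0.0033]},
    {"aperture":0, "trans":[-0.0024, 0, -0.0032]},
    {"aperture":0, "trans":[-0.0026, 0, -0.0031]},
    {"aperture":0, "trans":[-0.0027, 0, -0.003]},
    {"aperture":0, "trans":[-0.0029, 0, -0.0028]},
    {"aperture":0, "trans":[-0.003, 0, -0.0027]},
    {"aperture":0},
    {"aperture":0}
  ]
}}

```text
time: 10.68
tool_pos: [0.5128, 0.1275, 0.2869]
ee_rot: [3.141, -0.001, -3.141]
wrist_force: [-3.8, 3.2, -2.0]
width: 0.0431
finger_force: 30.0
```

Tracking the arc with small forces; continuing to about 1.0 rad.

{"api": "nudge_tcp", "payload": {
  "plan": [
    {"aperture":0, "trans":[-0.0031, 0, -0.0025]},
    {"aperture":0, "trans":[-0.0033, 0, -0.0024]},
    {"aperture":0, "trans":[-0.0034, 0, -0.0022]},
    {"aperture":0, "trans":[-0.0035, 0, -0.002]},
    {"aperture":0, "trans":[-0.0036, 0, -0.0018]},
    {"aperture":0, "trans":[-0.0037, 0, -0.0017]},
    {"aperture":0, "trans":[-0.0037, 0, -0.0015]},
    {"aperture":0, "trans":[-0.0038, 0, -0.0013]},
    {"aperture":0, "trans":[-0.0039, 0, -0.0011]},
    {"aperture":0, "trans":[-0.0039, 0, -0.0009]},
    {"aperture":0},
    {"aperture":0},
    {"aperture":0}
  ]
}}

```text
time: 11.77
tool_pos: [0.549, 0.1273, 0.305]
ee_rot: [3.141, 0.001, -3.142]
wrist_force: [-4.0, 1.7, 1.0]
width: 0.0433
finger_force: 30.0
```

```bash
python3 - <<'E'
from bench import robot
import cv2,numpy as np
a=robot.snapshot("scene")["color"][90:290,235:445]; b=robot.snapshot("side")["color"][80:290,215:385]
cv2.imwrite("pics/f.png",np.hstack([cv2.resize(a,(420,400)),cv2.resize(b,(324,400))]))
E
```

```text
(no output)
```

View pics/f.png

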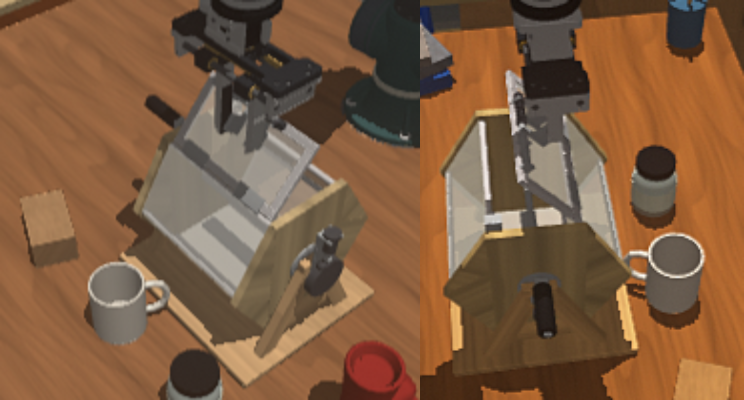

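The picture shows the door raised to about 57° in the pinch at (240,130). The crank is still upright at (543,310) and the other things haven't moved. Handing in.

```bash
python3 -c "
from bench import robot
print(robot.close_job())"
```

```text
the job is handed in; nothing more can be done
None
```

The job is handed in at about 12 s: the drum is in its index, the latch is pulled to its stop, and the door is held up at about 57° in the pinch, with the other things on the counter where they were; the hand-in gave no verdict.

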